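Clear the wedge guard and close the test box

TASK

Get the open test box ready for a measurement: lift the aluminium angle guard off the absorber wedge inside it, carry it to the pile of guards on the wooden saddle and lower it gently until you feel it settle, nested on the top guard with its legs aligned and its ends level with the pile, before you let go. Nobody has measured how high the pile is, so do not drop the guard and do not ram it down. Then slide the glass door of the box fully shut, and leave the other things on the mat where they are.

Things in the scene. Friction and masses are not known exactly. Their poses are not given: they have to be found in the camera images.
- guard: The loose guard: bare aluminium angle section, legs 40 x 40 x 6 mm at 90 degrees, 120 mm long, about 0.14 kg, lying like a roof, ridge up. Origin: centre of its underside (level of the lower leg edges). y along the ridge, x across, z up. Outer ridge at z 32.5 mm, inner at 24.0. Widest at the outer lower edges, x +-28.3 mm, z 4.2 mm: pinched there across x from above it is held well.
- wedge_crest (a point): Middle of the crest of the middle absorber wedge under the opening of the box; x across the wedge, y along it. The guard starts astride this wedge, its centre within 15 mm of this point along y. Below the guard's edges the wedge is a block 40 mm wide with gaps 60 mm wide on both sides, so fingers may reach 20 mm and more below the edges there.
- stand: Fixed beech saddle carrying the pile of guards. Origin: centre of its underside; y along saddle and pile, x across, z up. Base board 100 (x) x 170 (y) x 12 mm, on it a block 58 mm wide, 140 mm long with a roof-shaped top. On that, 2 to 8 guards like the loose one, nested ridge up, centred on the origin in x and y (ends at y +-60 mm). The pile does not give or shift.
- saddle_ridge (a point): Centre of the saddle's wooden ridge, 85 mm above the stand's underside, hidden under the pile. The pile's height is unknown: its top ridge is anywhere from 17 to 68 mm above this point. A nested guard lies 8.5 mm above the one below it, so fingers reaching over 7 mm below the held guard's outer edges run into that one. The guard slides to its seat if set down a few mm off centre.
- test_box: Fixed test box of grey lacquered wood, 310 (x) x 440 (y) x 205 mm high, open at the top. Origin: centre of its underside, on the mat like all else; z up. The +y half has a fixed wooden lid; the -y half (y -205 to 0 mm, x +-140 mm) is the opening. The glass door slides along y between two aluminium rails, tops at z 217 mm. Inside, dark wedges run along y at x -100, 0 and 100 mm, crests at z 180 mm.
- door (a joint): Glass sliding door of the test box, in m: 0 = fully shut against the aluminium strip at the box's -y end, 0.205 = fully open (over the wooden lid). It starts nearly open. Opening moves it to the box's +y, shutting to -y. It takes about 1.5 N to slide and stays where it is left.
- door_handle (a point): Centre of the top of the door's black handle, a rigid upright strip 100 mm long (box x), 12 mm thick (box y) and 27.5 mm high above the glass, near the door's -y edge. Its top is 241 mm above the box's underside. It can be pushed on its +y face with the finger ends to shut the door.
- woofer_basket: Blue bare woofer basket, rim down on the mat, 164 mm diameter, 62 mm high, origin at the centre of its underside. To be left alone.
- plug_pair: Nickel double banana plug lying on the mat, about 48 x 36 x 17 mm, origin at the underside of its body. To be left alone.
- coil_former: Brass coil former, an upright tube 39 mm in diameter and 38 mm high, origin at the centre of its underside. To be left alone.
There are look-alikes about, which are no part of the job. There is more than one size of the guard; the one meant has the size given above.

How it is judged:
By the outcome, as a careful person would: the job done as asked, in the order asked, and still so for the second after the job is handed in, with the robot touching nothing.
It also fails if it takes over 72 s, if anything falls off the work surface, if the arm or the gripper's body presses on something with over 40 N, if the wrist force passes 120 N, or if a joint passes its speed limit or range.

ROBOT

A 7-joint arm with a two-finger parallel gripper is mounted at the origin on the work surface. World frame = base frame: x ahead of the robot, y to its left, z up, the work surface at z = 0. Lengths are in m, angles in rad, forces in N, time in s.
With the tool pointing down it reaches from about 0.4 to 0.9 m from the base axis. Payload 5.5 kg.
Tool frame: the origin (TCP) lies between the finger pads; the fingertips stand env.finger_overhang ahead of it and the grasp point (between the pads) lies 3 mm ahead of it (env.finger_overhang is the distance from the TCP to the fingertips, in m); z points along the fingers, y is the line along which they close (so a half turn about z gives the same grasp; the last joint's range is limited). The gripper opens to 92 mm and grips with 3 to 60 N. Pads are 19 mm wide; open, the fingers measure 130 mm over their backs; the gripper's body (75 mm by 190 mm) begins 47 mm behind the grasp point.
Start: joints at [-1.056, 0.501, -0.427, 1.55, 0.221, 1.138, -0.21], TCP at [0.162, 0.63, 0.249] pointing down, gripper open.
Joint ranges: [-2.88, 2.88], [-0.31, 2.03], [-1.54, 1.56], [0.2, 2.42], [-1.41, 4.55], [0.19, 2.02], [-2.57, 2.57]. Speed limits (rad/s): [2.57, 2.57, 3.14, 3.14, 3.14, 3.14, 3.14].

INTERFACE

Orientations are given as a unit quaternion [w, x, y, z].
In Python, from plant import readout, snapshot, workorder, env gives the robot as it stands. The module is installed in compiled form; this text tells all that it offers.
- The arm moves only by the tool jog_arm, never from a script. Its argument "motion" is a list that holds one entry, the list of rows, each a list of 5 numbers: the shift along the tool's x, y, z in mm, then the turn about the tool's z in degrees, then the finger opening in mm, from 0 to 91.8. In form: [[[x, y, z, roll, hand], ...]]. A call has 1 to 12 rows; each row shifts and turns the commanded pose from where the row before left it, along the tool's axes as they then stand; what a row does not reach is not made up. A row lasts 1/10 s, in which the tool goes at most 50 mm and 8.59 degrees, less where a joint would pass 70% of its speed; a pose out of reach is approached as far as the arm can. A call is refused whole if a number of a shift passes 50 or a number of a turn 8.59, either way. A call with a gripper value outside its range is refused whole. The fingers move at their own pace and stop on an object; the grip force is fixed at half the most. Time passes only in rows, so rows that do not move let the fingers close. It gives the time, the measured TCP pose, the force, the opening and the grip force at its end, in the units of the state.
- readout.get_state(): the state, without advancing time (a new reading comes with each control period).
- snapshot(name): name is "side" or "top"; returns a dict with "color" (420x560x3 uint8, red, green, blue), "range_z" (420x560 float32, m along the optical axis (not along the pixel's ray), 0 where there is no reading), "fov_y" (degrees; the focal length in pixels is half the picture's height over the tangent of half this angle, whatever the lens; pixels are square), "cx", "cy" (the principal point, pixels), "R" (3x3) and "t" (3): a world point X has camera coordinates R X + t. Camera axes: x right, y down, z forward; pixel columns grow to the right and rows downward; lengths in m; the calibration is good to about 2 mm. A picture is of the moment at which its call begins.
- workorder.hand_in(): hands the job in; it is judged then, once.
The state is a dict: "time": time; "joint_positions": joint angles; "qvel": joint speeds; "tau": joint torques, N m; "eef_pos": TCP position; "tool_rot": TCP orientation; "wrist_force": force on the tool from outside, world axes, zero at the start; "ft_torque": the same for the moment, N m; "grip_width": finger opening in m; "gripper_force": force on a finger pad.
Only numpy, scipy, OpenCV 4.12 (cv2) and the standard library are available. Lean on these libraries where they do the work, as an engineer would, in place of code of your own. Each camera call takes 0.05 s, during which the arm holds its last target. There are 200 camera calls.

## Working session

There is one attempt and no reset: what is moved stays moved. The work goes in short steps, Python scripts to look and compute and a tool call to move; the robot and the scene stay as the last step left them, time stands still between calls to the robot, and variables do not carry over. Pictures are saved under pics/ and viewed, at most 13 in all, crops included, and the job is handed in when it is done.

Besides the shell and the picture viewer there is one more tool, called after "Call:" as a command line: name --argument value ..., lists and objects as JSON in quotes. jog_arm: Moves the arm, as the interface text tells. Its arguments: {"type":"object","properties":{"motion":{"type":"array","items":{"type":"array","items":{"type":"array","items":{"type":"number"}}}}},"required":["motion"]}

```bash
mkdir -p pics
cat > h.py <<'E'
import numpy as np, cv2
from plant import readout, snapshot, workorder, env
def shot(n):
    s=snapshot(n); f=210/np.tan(np.radians(s["fov_y"])/2)
    z=s["range_z"]; v,u=np.mgrid[0:z.shape[0],0:z.shape[1]]
    C=np.stack([(u-s["cx"])*z/f,(v-s["cy"])*z/f,z],-1)
    P=(C-s["t"])@s["R"]; P[z==0]=np.nan
    return s,P
def save(n,img,k=1): cv2.imwrite("pics/"+n,cv2.resize(img[...,::-1],None,fx=k,fy=k,interpolation=cv2.INTER_CUBIC))
E
python3 - <<'E'
from h import *
print(env.finger_overhang, readout.get_state())
for n in ("top","side"):
    s,P=shot(n); save(n+"0.png",s["color"],1.4); np.savez(n+"0",c=s["color"],P=P)
    print(n,s["R"],s["t"],s["fov_y"])
E
```

```text
0.022 {'time': 0.0, 'joint_positions': array([-1.05577988,  0.50185055, -0.42677263,  1.55142607,  0.22081041,
        1.13829771, -0.21030933]), 'qvel': array([ 0.00083164,  0.00094606, -0.00019953, -0.00040936, -0.00201868,
        0.00135088,  0.00093286]), 'tau': array([-2.48355273e-04, -5.66578853e+01, -5.81628218e+00, -2.79110724e+01,
       -6.87242090e-02,  3.06806434e-02,  1.70300409e-04]), 'eef_pos': array([0.16185383, 0.62885929, 0.24768493]), 'tool_rot': array([-1.46688431e-04,  1.25561451e-01,  9.92085377e-01, -9.51407531e-04]), 'wrist_force': array([-0.19083501,  0.00402871,  0.67716371]), 'ft_torque': array([-0.00043374,  0.0120187 ,  0.01306525]), 'gripper_force': 0.0, 'grip_width': 0.09202754312274226}
top [[-0.00486372 -0.99997839  0.00442392]
 [-0.97537581  0.00376848 -0.22051717]
 [ 0.22049573 -0.00538752 -0.97537306]] [-0.02362322  0.4836062   1.41312547] 52.97050119406837
side [[ 0.72667884 -0.68688907  0.01101244]
 [-0.45367794 -0.49187245 -0.74312706]
 [ 0.51586257  0.5350186  -0.66905972]] [-0.33623187  0.31157651  1.10926071] 48.11964741977684
```

View pics/top0.png

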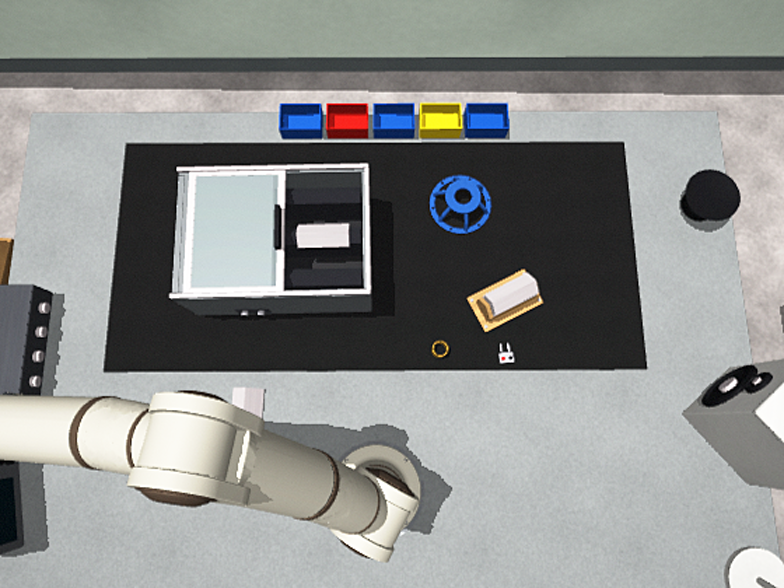

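View pics/side0.png

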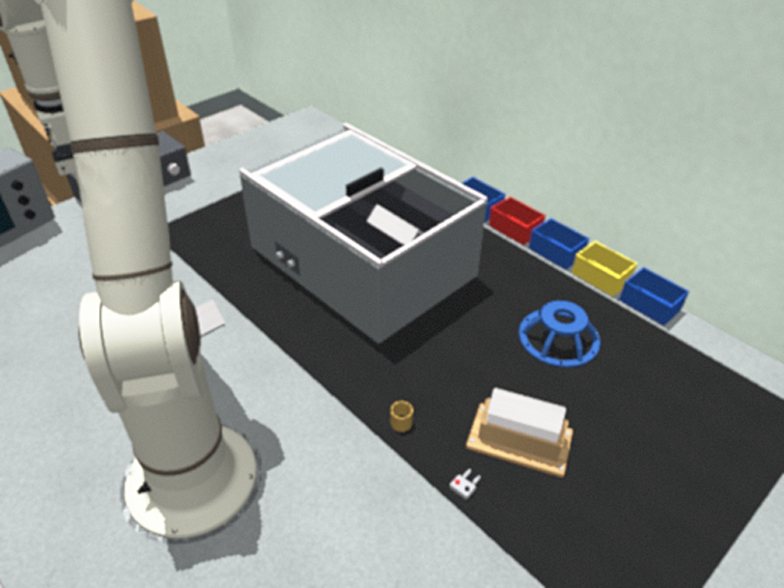

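The top picture (1.4x scale) shows the guard in the box opening at (323,235), the door handle at (278,228), the pile on the saddle at (512,295), the woofer basket at (461,205), the brass tube at (440,349) and the plug pair at (506,353). Candidates for the guard are (323,235), astride the wedge in the box; (248,402), a piece half hidden by the arm outside the box; and (512,295), the pile itself. I choose (323,235) and will check it by size and in a close crop.

Run:
```python
from h import *
for n in ("top","side"):
    d=np.load(n+"0.npz"); c=d["c"].astype(int); P=d["P"]
    bright=(c.min(-1)>150)&(c.max(-1)-c.min(-1)<40)
    def reg(u0,u1,v0,v1):
        m=np.zeros(bright.shape,bool); m[int(v0/1.4):int(v1/1.4),int(u0/1.4):int(u1/1.4)]=1; return m
    R={"top":dict(guard=(290,356,215,258),pile=(470,548,262,325)),"side":dict(guard=(362,422,200,245),pile=(480,572,385,445))}[n]
    for k,r in R.items():
        m=reg(*r)&bright; p=P[m]; p=p[np.isfinite(p[:,0])]
        zt=np.percentile(p[:,2],99); 
        q=p[p[:,2]>zt-0.045]
        rect=cv2.minAreaRect((q[:,:2]*1000).astype(np.float32))
        top=q[q[:,2]>zt-0.007]; cc=top[:,:2].mean(0); w,V=np.linalg.eigh(np.cov(top[:,:2].T))
        a=V[:,1]; pr=(top[:,:2]-cc)@a
        pa=(q[:,:2]-cc)@a; px=(q[:,:2]-cc)@np.array([-a[1],a[0]])
        print(n,k,len(q),"ztop",zt,"rect",rect,"ridge c",cc+a*(pr.max()+pr.min())/2,"ang",np.degrees(np.arctan2(a[1],a[0]))%180,"len",np.ptp(pr), "ext",np.percentile(pa,[1,99]),np.percentile(px,[1,99]),"zmin",q[:,2].min())
    if n=="top":
        hm=reg(268,290,195,258)&(P[...,2]>0.225)&(P[...,2]<.26); h=P[hm]; print("handle",len(h),np.percentile(h,[2,50,98],axis=0))
        b=(P[...,2]>0.195)&(P[...,2]<.228)&reg(160,380,155,325)&bright; h=P[b]; print("boxrim",cv2.minAreaRect((h[:,:2]*1000).astype(np.float32)))
        hb=(P[...,2]<.3)&bright&reg(225,275,380,425); print("lookalike",np.nanpercentile(P[hb],[2,50,98],axis=0))
d=np.load("top0.npz"); c=d["c"]
a=cv2.resize(c[110:230,115:275],None,fx=4,fy=4,interpolation=cv2.INTER_CUBIC)
save("crop1.png",a)
```

```text
top guard 606 ztop 0.1932339152165313 rect ((587.7949829101562, 120.19131469726562), (119.84319305419922, 58.667476654052734), 89.94001770019531) ridge c [0.58624699 0.11815018] ang 90.80550613109516 len 0.11578688860643707 ext [-0.05819512  0.05825808] [-0.02955095  0.02664062] zmin 0.1579756879804395
top pile 596 ztop 0.12104503573278926 rect ((464.12371826171875, -335.2073669433594), (56.52090072631836, 132.77920532226562), 26.043148040771484) ridge c [ 0.46166343 -0.33011804] ang 116.56608189809498 len 0.12154646593546031 ext [-0.06074219  0.05851074] [-0.02750905  0.02764636] zmin 0.07801928809522914
handle 147 [[0.5362304  0.20776054 0.22585504]
 [0.5842149  0.2129796  0.2424851 ]
 [0.63319352 0.22012913 0.24842308]]
boxrim ((586.12353515625, 231.0682373046875), (310.52630615234375, 440.3478088378906), 0.909065306186676)
lookalike [[ 0.173092    0.25138628 -0.00626899]
 [ 0.22670899  0.29779823  0.00293419]
 [ 0.26542325  0.37131136  0.04290479]]
side guard 376 ztop 0.21775024005236424 rect ((568.4876708984375, 92.1663818359375), (185.71109008789062, 57.2371940612793), 71.96145629882812) ridge c [0.53128146 0.01447397] ang 178.2306696800812 len 0.03544812834977179 ext [-0.0526468   0.01008622] [-0.16639049  0.00402838] zmin 0.17275134926714997
side pile 1188 ztop 0.12034188718908494 rect ((460.56884765625, -328.7610778808594), (61.460716247558594, 123.20350646972656), 27.297941207885742) ridge c [ 0.45786524 -0.33091272] ang 116.64934106626598 len 0.11913523081338791 ext [-0.05727215  0.06020613] [-0.02525313  0.02596569] zmin 0.07539767259548823
```

View pics/crop1.png

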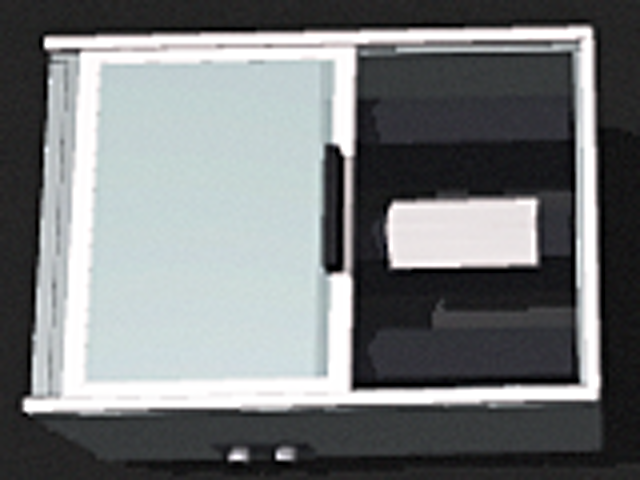

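The crop confirms a full-size roof (about 120 x 58 mm) astride the middle wedge. Next I refine both roofs with a 45° roof-model fit.

```bash
cat >> h.py <<'E'
from scipy.optimize import least_squares
def roof(P,c0,yaw0,zlo,zhi,hw=0.024,L=0.066):
    """fit z=z0-|x| roof near c0; returns centre xy (mid of ends), yaw(deg of ridge), z0, length, n"""
    p=P[np.isfinite(P[...,0])]
    c=np.array(c0,float); yaw=np.radians(yaw0)
    for _ in range(4):
        a=np.array([np.cos(yaw),np.sin(yaw)]); b=np.array([a[1],-a[0]])
        d=p[:,:2]-c; s=d@a; t=d@b
        m=(abs(s)<L)&(abs(t)<hw)&(p[:,2]>zlo)&(p[:,2]<zhi)
        S,T,Z=s[m],t[m],p[m,2]
        r=least_squares(lambda q:(Z-(q[2]-abs(T-q[0]-q[1]*S)))/np.sqrt(2),[0,0,Z.max()],loss="soft_l1",f_scale=.002)
        ok=abs(r.fun)<.006; lo,hi=np.percentile(S[ok],[.5,99.5])
        c=c+b*(r.x[0]+r.x[1]*(lo+hi)/2)+a*(lo+hi)/2; yaw-=np.arctan(r.x[1])
    return c.round(4),np.degrees(yaw).round(2),r.x[2].round(4),(hi-lo).round(4),int(ok.sum())
E
python3 - <<'E'
from h import *
for n in ("top","side"):
    P=np.load(n+"0.npz")["P"]
    print(n,"guard",roof(P,(.587,.119),90.8,.155,.2),"pile",roof(P,(.460,-.3305),116.6,.085,.13))
s=readout.get_state(); from scipy.spatial.transform import Rotation as R
print(R.from_quat(np.roll(s["tool_rot"],-1)).as_matrix().round(3))
E
```

```text
top guard (array([0.5878, 0.1178]), np.float64(90.87), np.float64(0.1911), np.float64(0.1267), 539) pile (array([ 0.462 , -0.3301]), np.float64(116.26), np.float64(0.1189), np.float64(0.1208), 501)
side guard (array([0.5853, 0.1171]), np.float64(91.44), np.float64(0.1909), np.float64(0.1255), 460) pile (array([ 0.4607, -0.3296]), np.float64(116.56), np.float64(0.1195), np.float64(0.118), 831)
[[-0.968  0.249 -0.   ]
 [ 0.249  0.968 -0.002]
 [ 0.    -0.002 -1.   ]]
```

Call:
jog_arm --motion '[[[0, 0, -10, 8.3, 91.8], [0, 0, -10, 8.3, 91.8], [0, 0, -10, 8.3, 91.8], [0, 0, -10, 8.3, 91.8], [0, 0, -10, 8.3, 91.8], [0, 0, -10, 8.3, 91.8], [0, 0, -10, 8.3, 91.8], [0, 0, 0, 8.3, 91.8], [0, 0, 0, 8.3, 91.8], [0, 0, 0, 0, 91.8]]]'

```text
time: 1.1
eef_pos: [0.1618, 0.6292, 0.3183]
tool_rot: [0.0, 0.702, 0.712, -0.0]
wrist_force: [-1.4, 0.2, -0.3]
grip_width: 0.092
gripper_force: 0.0
```

Call:
jog_arm --motion '[[[-40, 34, 0, 0, 91.8], [-40, 34, 0, 0, 91.8], [-40, 34, 0, 0, 91.8], [-40, 34, 0, 0, 91.8], [-40, 34, 0, 0, 91.8], [-40, 34, 0, 0, 91.8], [-40, 34, 0, 0, 91.8], [-40, 34, 0, 0, 91.8], [-40, 34, 0, 0, 91.8], [-40, 34, 0, 0, 91.8], [-40, 34, 0, 0, 91.8], [0, 0, 0, 0, 91.8]]]'

```text
time: 2.3
eef_pos: [0.5292, 0.2073, 0.3184]
tool_rot: [0.002, 0.705, 0.71, -0.001]
wrist_force: [0.0, -0.4, 0.7]
grip_width: 0.0916
gripper_force: 0.0
```

```bash
cat >> h.py <<'E'
from scipy.spatial.transform import Rotation as Rot
def delta(x,y,z,ang):
    s=readout.get_state(); M=Rot.from_quat(np.roll(s["tool_rot"],-1)).as_matrix()
    d=M.T@(np.array([x,y,z])-s["eef_pos"])*1000
    a=np.degrees(np.arctan2(M[1,0],M[0,0]))
    print("eef",s["eef_pos"].round(4),"ang",a.round(2),"tilt",M[:,2].round(4),"delta mm",d.round(1),"roll",((a-ang+180)%360-180).round(2),"F",s["wrist_force"].round(1),"w",round(s["grip_width"],4),"q",s["joint_positions"].round(2),"t",s["time"])
E
python3 -c "
from h import *
delta(.5865,.119,.25,91)"
```

```text
eef [0.5292 0.2073 0.3184] ang 90.41 tilt [ 0.0022 -0.0045 -1.    ] delta mm [-88.4  56.6  68.9] roll -0.59 F [ 0.  -0.4  0.7] w 0.0916 q [-0.51  0.26  0.11  1.69 -0.03  1.19 -0.39] t 2.3
```

Call:
jog_arm --motion '[[[-22, 14, 0, -0.6, 91.8], [-22, 14, 0, 0, 91.8], [-22, 14, 0, 0, 91.8], [-22, 14, 0, 0, 91.8], [0, 0, 20, 0, 91.8], [0, 0, 20, 0, 91.8], [0, 0, 20, 0, 91.8], [0, 0, 10, 0, 91.8], [0, 0, 0, 0, 91.8], [0, 0, 0, 0, 91.8]]]'

```text
time: 3.3
eef_pos: [0.5827, 0.1295, 0.2492]
tool_rot: [0.0, 0.697, 0.717, 0.0]
wrist_force: [0.1, -1.3, 1.3]
grip_width: 0.0918
gripper_force: 0.0
```

```bash
python3 -c "
from h import *
delta(.5865,.119,.179,91)
s,P=shot('side'); save('side1.png',s['color'][100:220,180:360],4)
s,P=shot('top'); save('top1.png',s['color'][110:230,115:275],4)"
```

```text
eef [0.5827 0.1295 0.2492] ang 91.56 tilt [ 4.e-04  1.e-04 -1.e+00] delta mm [-10.6   3.4  70.2] roll 0.56 F [ 0.1 -1.3  1.3] w 0.0918 q [-0.38  0.37  0.15  1.71 -0.06  1.07 -0.18] t 3.3
```

View pics/side1.png

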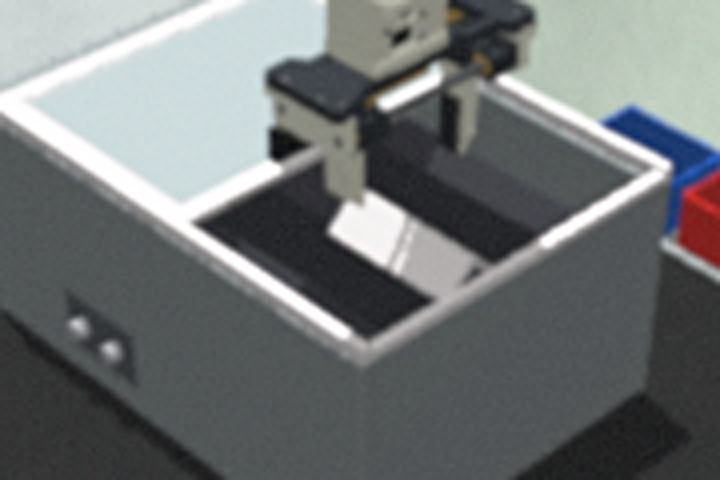

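Call:
jog_arm --motion '[[[-5, 2, 10, 0.6, 91.8], [-5, 1.5, 10, 0, 91.8], [0, 0, 10, 0, 91.8], [0, 0, 10, 0, 91.8], [0, 0, 10, 0, 91.8], [0, 0, 10, 0, 91.8], [0, 0, 5, 0, 91.8], [0, 0, 0, 0, 91.8], [0, 0, 0, 0, 91.8], [0, 0, 0, 0, 91.8]]]'

```text
time: 4.4
eef_pos: [0.5866, 0.1194, 0.1843]
tool_rot: [0.0, 0.702, 0.712, 0.0]
wrist_force: [-0.1, -0.7, -0.0]
grip_width: 0.0921
gripper_force: 0.0
```

```bash
python3 -c "
from h import *
delta(.5865,.119,.179,91)
s,P=shot('side'); save('side2.png',s['color'][120:200,220:340],6)"
```

```text
eef [0.5866 0.1194 0.1843] ang 90.88 tilt [ 1.e-03  3.e-04 -1.e+00] delta mm [-0.4 -0.2  5.3] roll -0.12 F [-0.1 -0.7 -0. ] w 0.0921 q [-0.36  0.45  0.15  1.76 -0.08  0.94 -0.16] t 4.4
```

View pics/side2.png

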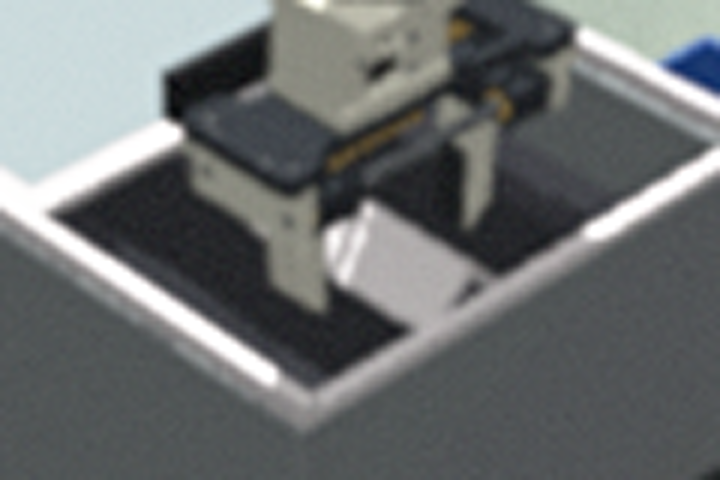

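Call:
jog_arm --motion '[[[0, 0, 5, 0, 91.8], [0, 0, 0, 0, 70], [0, 0, 0, 0, 64], [0, 0, 0, 0, 62], [0, 0, 0, 0, 60], [0, 0, 0, 0, 58], [0, 0, 0, 0, 40], [0, 0, 0, 0, 40], [0, 0, 0, 0, 40], [0, 0, 0, 0, 40], [0, 0, 0, 0, 40]]]'

```text
time: 5.55
eef_pos: [0.587, 0.1194, 0.179]
tool_rot: [0.0, 0.702, 0.712, 0.001]
wrist_force: [3.6, 0.8, -1.2]
grip_width: 0.0541
gripper_force: 30.0
```

```bash
python3 -c "
from h import *
delta(.5865,.119,.179,91)
s,P=shot('side'); save('side3.png',s['color'][130:200,240:340],7)
print(roof(P,(.587,.119),91,.155,.2,L=.056))
s,P=shot('top'); print(roof(P,(.587,.119),91,.155,.2,L=.056))"
```

```text
eef [0.587  0.1194 0.179 ] ang 90.87 tilt [ 1.6e-03  2.0e-04 -1.0e+00] delta mm [-0.4 -0.5  0. ] roll -0.13 F [ 3.6  0.8 -1.2] w 0.0541 q [-0.36  0.45  0.15  1.76 -0.08  0.93 -0.16] t 5.55
(array([0.5956, 0.0932]), np.float64(92.08), np.float64(0.2009), np.float64(0.0767), 181)
(array([0.5897, 0.0573]), np.float64(98.38), np.float64(0.1874), np.float64(0.0514), 201)
```

View pics/side3.png

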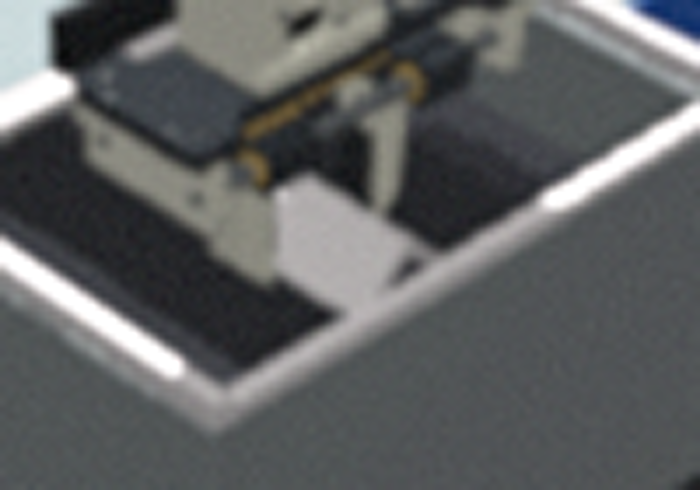

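Call:
jog_arm --motion '[[[0, 0, -3, 0, 40], [0, 0, -4, 0, 40], [0, 0, -6, 0, 40], [0, 0, -10, 0, 40], [0, 0, -15, 0, 40], [0, 0, -15, 0, 40], [0, 0, -20, 0, 40], [0, 0, -20, 0, 40], [0, 0, -20, 0, 40], [0, 0, -20, 0, 40], [0, 0, -10, 0, 40], [0, 0, 0, 0, 40]]]'

```text
time: 6.85
eef_pos: [0.5872, 0.1195, 0.3243]
tool_rot: [0.001, 0.702, 0.712, 0.002]
wrist_force: [0.2, 0.1, -0.8]
grip_width: 0.0542
gripper_force: 30.0
```

```bash
python3 -c "
from h import *
delta(.461,-.330,.25,116.4)
s,P=shot('side'); save('side4.png',s['color'][60:210,200:400],4)
b=(s['color'].min(-1)>140)
z=readout.get_state()['eef_pos']
m=np.isfinite(P[...,0])&b&(abs(P[...,1]-z[1])<.07)&(abs(P[...,0]-z[0])<.04)&(P[...,2]>z[2]-.04)&(P[...,2]<z[2]+.03)
print(m.sum(),np.percentile(P[m],[1,50,99],axis=0))"
```

```text
eef [0.5872 0.1195 0.3243] ang 90.87 tilt [ 0.0041  0.0012 -1.    ] delta mm [-447.6 -133.3   73.2] roll -25.53 F [ 0.2  0.1 -0.8] w 0.0542 q [-0.37  0.31  0.16  1.61 -0.05  1.21 -0.18] t 6.85
337 [[0.55475977 0.05935304 0.30719763]
 [0.57280196 0.09261941 0.32373175]
 [0.59705094 0.1744166  0.33962968]]
```

View pics/side4.png

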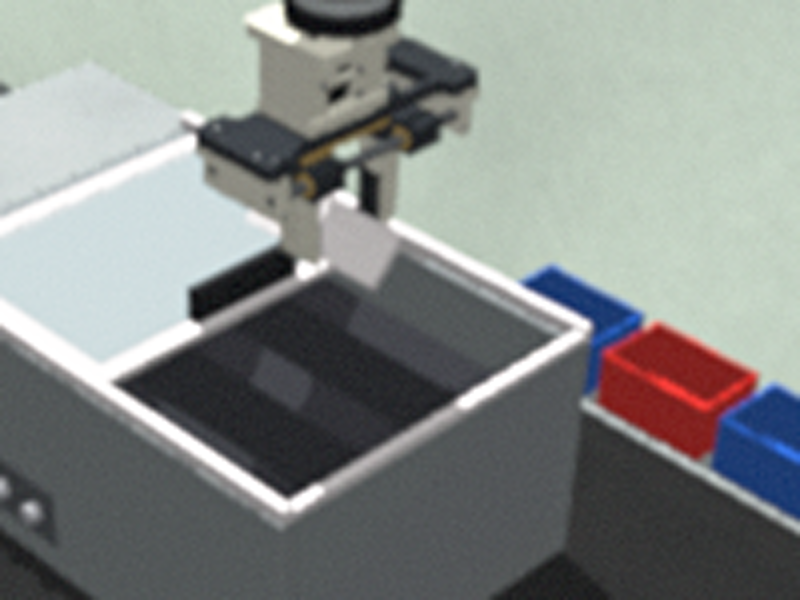

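Call:
jog_arm --motion '[[[-15, -5, 0, 0, 40], [-30, -9, 0, 0, 40], [-45, -13, 0, 0, 40], [-45, -13, 0, 0, 40], [-45, -13, 0, 0, 40], [-45, -13, 0, 0, 40], [-45, -14, 0, 0, 40], [-45, -14, 0, 0, 40], [-45, -14, 0, 0, 40], [-45, -13, 0, 0, 40], [-30, -8, 0, 0, 40], [-13, -4, 0, 0, 40]]]'

```text
time: 8.1
eef_pos: [0.4562, -0.3351, 0.3206]
tool_rot: [-0.001, 0.704, 0.71, -0.001]
wrist_force: [-0.6, 0.8, -2.8]
grip_width: 0.054
gripper_force: 30.0
```

Call:
jog_arm --motion '[[[0, 0, 0, -8.5, 40], [0, 0, 0, -8.5, 40], [0, 0, 0, -8.5, 40], [0, 0, 0, 0, 40], [0, 0, 0, 0, 40]]]'

```text
time: 8.6
eef_pos: [0.4596, -0.3301, 0.321]
tool_rot: [-0.001, 0.529, 0.849, 0.0]
wrist_force: [-0.3, 0.1, -1.7]
grip_width: 0.054
gripper_force: 30.0
```

```bash
python3 -c "
from h import *
delta(.461,-.330,.20,116.4)"
```

```text
eef [ 0.4596 -0.3301  0.321 ] ang 116.17 tilt [-0.0011  0.001  -1.    ] delta mm [ -0.7   1.4 121. ] roll -0.23 F [-0.3  0.1 -1.7] w 0.054 q [ 0.27  0.26  0.37  1.7  -0.1   1.2   1.12] t 8.6
```

Call:
jog_arm --motion '[[[0, 0, 15, 0, 40], [0, 0, 20, 0, 40], [0, 0, 25, 0, 40], [0, 0, 25, 0, 40], [0, 0, 25, 0, 40], [0, 0, 25, 0, 40], [0, 0, 20, 0, 40], [0, 0, 10, 0, 40], [0, 0, 6, 0, 40], [0, 0, 0, 0, 40], [0, 0, 0, 0, 40]]]'

```text
time: 9.7
eef_pos: [0.4606, -0.3311, 0.1516]
tool_rot: [0.001, 0.527, 0.85, -0.0]
wrist_force: [-0.3, 0.5, -2.1]
grip_width: 0.0542
gripper_force: 30.0
```

```bash
python3 -c "
from h import *
delta(.461,-.330,.1195,116.4)
s,P=shot('side'); save('side5.png',s['color'][225:345,310:430],5)
np.savez('side5',c=s['color'],P=P)
s,P=shot('top'); save('top5.png',s['color'][160:260,310:410],5); np.savez('top5',c=s['color'],P=P)"
```

```text
eef [ 0.4606 -0.3311  0.1516] ang 116.34 tilt [ 1.2e-03 -8.0e-04 -1.0e+00] delta mm [ 0.8  0.8 32.1] roll -0.06 F [-0.3  0.5 -2.1] w 0.0542 q [ 0.32  0.45  0.33  1.87 -0.19  0.85  1.2 ] t 9.7
```

View pics/side5.png

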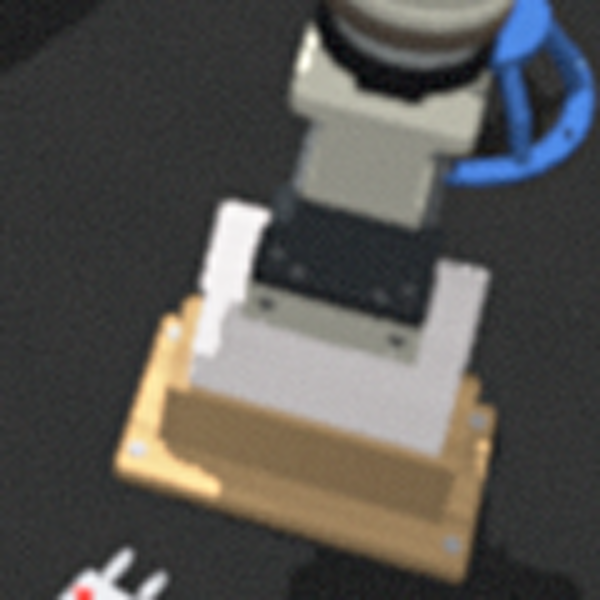

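```bash
cat >> h.py <<'E'
def groups(P,c,hs,bins=0.008,yaw=116.4,col=None):
    a=np.array([np.cos(np.radians(yaw)),np.sin(np.radians(yaw))]); b=np.array([a[1],-a[0]])
    d=P[...,:2]-np.array(c); s=d@a; t=d@b; z=P[...,2]
    for h in hs:
        for sg in (1,-1):
            m=np.isfinite(z)&(abs(z+abs(t)-h)<bins)&(t*sg>.004)&(t*sg<.026)&(abs(s)<.075)
            if col is not None: m&=(col.min(-1)>110)&(col.max(-1).astype(int)-col.min(-1)<30)
            if m.sum()<15: continue
            S=s[m]; T=t[m]*sg; Z=z[m]
            # per-row (t bins) extents in s; and face fit
            k=[(np.percentile(S[(T>x)&(T<=x+.005)],[1,99])*1000).round(1) for x in np.arange(.004,.026,.0055) if ((T>x)&(T<=x+.005)).sum()>8]
            A=np.c_[np.ones(m.sum()),S]; q=np.linalg.lstsq(A,Z+T,rcond=None)[0]
            print("h",h,"side",sg,"n",m.sum(),"z+t at s=0",q[0].round(4),"slope",q[1].round(4),"s-ext",[list(map(float,x)) for x in k])
E
python3 - <<'E'
from h import *
c=(.4612,-.330)
for n in ("top","side"):
    d=np.load(n+"0.npz"); print(n,"pile"); groups(d["P"],c,[.119],col=d["c"])
    d=np.load(n+"5.npz"); print(n,"held"); groups(d["P"],c,[.119,.161],.008,col=d["c"])
E
```

```text
top pile
h 0.119 side 1 n 206 z+t at s=0 0.1196 slope 0.0021 s-ext [[-60.2, 59.4], [-59.5, 55.6], [-58.3, 58.2], [-58.0, 57.6]]
h 0.119 side -1 n 246 z+t at s=0 0.1186 slope 0.0057 s-ext [[-58.7, 57.4], [-60.7, 57.1], [-59.4, 56.2], [-59.9, 58.7]]
top held
side pile
h 0.119 side 1 n 53 z+t at s=0 0.1197 slope -0.0033 s-ext [[-53.8, 55.1], [-56.0, 43.2], [-50.2, 58.4], [-52.4, 56.5]]
h 0.119 side -1 n 723 z+t at s=0 0.1196 slope 0.0018 s-ext [[-57.3, 59.3], [-58.2, 58.4], [-56.9, 57.9], [-58.5, 59.3]]
side held
h 0.119 side -1 n 460 z+t at s=0 0.1191 slope 0.0086 s-ext [[-58.4, 60.0], [-58.2, 59.1], [-58.5, 59.1]]
h 0.161 side -1 n 194 z+t at s=0 0.1654 slope 0.0057 s-ext [[-58.4, 60.2], [-57.9, 59.5], [-57.3, 60.7], [-58.3, 59.3]]
```

The picture shows the held guard above the pile with legs parallel to it. Depth gives ends about 0.5 mm from level, so I correct 1.2 mm across and lower it toward the expected contact at TCP z ≈ 0.1155.

Call:
jog_arm --motion '[[[0, 1.2, 8, 0, 40], [0, 0, 8, 0, 40], [0, 0, 6, 0, 40], [0, 0, 4, 0, 40], [0, 0, 2, 0, 40], [0, 0, 0, 0, 40], [0, 0, 0, 0, 40], [0, 0, 0, 0, 40]]]'

```text
time: 10.6
eef_pos: [0.4613, -0.3303, 0.123]
tool_rot: [0.0, 0.527, 0.85, 0.0]
wrist_force: [0.4, -0.2, -1.1]
grip_width: 0.0543
gripper_force: 30.0
```

```bash
python3 -c "
from h import *
delta(.4614,-.3299,.1155,116.4)
s,P=shot('side'); groups(P,(.4612,-.330),[.119,.134],.006,col=s['color'])"
```

```text
eef [ 0.4613 -0.3303  0.123 ] ang 116.37 tilt [ 5.e-04 -3.e-04 -1.e+00] delta mm [0.3 0.2 7.5] roll -0.03 F [ 0.4 -0.2 -1.1] w 0.0543 q [ 0.33  0.49  0.32  1.88 -0.21  0.8   1.21] t 10.6
h 0.119 side -1 n 56 z+t at s=0 0.1185 slope -0.0076 s-ext [[-58.7, 59.3]]
h 0.134 side 1 n 15 z+t at s=0 0.136 slope -0.0009 s-ext []
h 0.134 side -1 n 190 z+t at s=0 0.1365 slope -0.0001 s-ext [[-58.1, 61.0], [-58.2, 61.0], [-58.2, 58.9], [-57.2, 61.0]]
```

Call:
jog_arm --motion '[[[0, 0, 1.5, 0, 40], [0, 0, 1.5, 0, 40], [0, 0, 1, 0, 40], [0, 0, 0, 0, 40], [0, 0, 0, 0, 40], [0, 0, 0, 0, 40]]]'

```text
time: 11.25
eef_pos: [0.4612, -0.3301, 0.1187]
tool_rot: [0.0, 0.527, 0.85, 0.0]
wrist_force: [-0.5, -0.8, -1.7]
grip_width: 0.0539
gripper_force: 30.0
```

Call:
jog_arm --motion '[[[0, 0, 1, 0, 40], [0, 0, 0.5, 0, 40], [0, 0, 0, 0, 40], [0, 0, 0, 0, 40], [0, 0, 0, 0, 40]]]'

```text
time: 11.75
eef_pos: [0.4611, -0.3301, 0.1172]
tool_rot: [0.0, 0.527, 0.85, -0.0]
wrist_force: [-0.5, 0.4, -0.5]
grip_width: 0.0537
gripper_force: 30.0
```

Call:
jog_arm --motion '[[[0, 0, 0.5, 0, 40], [0, 0, 0.5, 0, 40], [0, 0, 0, 0, 40], [0, 0, 0, 0, 40], [0, 0, 0, 0, 40]]]'

```text
time: 12.25
eef_pos: [0.4611, -0.3302, 0.1162]
tool_rot: [0.0, 0.527, 0.85, -0.0]
wrist_force: [0.1, 0.5, -1.4]
grip_width: 0.0537
gripper_force: 30.0
```

Call:
jog_arm --motion '[[[0, 0, 0.5, 0, 40], [0, 0, 0.5, 0, 40], [0, 0, 0, 0, 40], [0, 0, 0, 0, 40], [0, 0, 0, 0, 40]]]'

```text
time: 12.75
eef_pos: [0.4612, -0.3301, 0.1152]
tool_rot: [0.0, 0.527, 0.85, 0.0]
wrist_force: [-0.0, -1.2, -1.2]
grip_width: 0.0542
gripper_force: 30.0
```

Call:
jog_arm --motion '[[[0, 0, 0.5, 0, 40], [0, 0, 0, 0, 40], [0, 0, 0, 0, 40], [0, 0, 0, 0, 40]]]'

```text
time: 13.15
eef_pos: [0.4614, -0.3301, 0.1149]
tool_rot: [0.0, 0.527, 0.85, 0.0]
wrist_force: [0.8, 1.2, 0.1]
grip_width: 0.054
gripper_force: 30.0
```

Call:
jog_arm --motion '[[[0, 0, 0.5, 0, 40], [0, 0, 0, 0, 40], [0, 0, 0, 0, 40], [0, 0, 0, 0, 40]]]'

```text
time: 13.55
eef_pos: [0.4617, -0.3301, 0.1146]
tool_rot: [0.0, 0.527, 0.85, 0.0]
wrist_force: [-0.2, 2.3, 4.5]
grip_width: 0.0542
gripper_force: 30.0
```

Call:
jog_arm --motion '[[[0, 0, 0.5, 0, 40], [0, 0, 0, 0, 40], [0, 0, 0, 0, 40], [0, 0, 0, 0, 40]]]'

```text
time: 13.95
eef_pos: [0.4617, -0.3301, 0.1145]
tool_rot: [0.0, 0.527, 0.85, 0.0]
wrist_force: [-0.1, 3.1, 8.2]
grip_width: 0.0542
gripper_force: 30.0
```

```bash
python3 -c "
from h import *
delta(.4614,-.3299,.1147,116.4); print(readout.get_state()['ft_torque'])
s,P=shot('side'); groups(P,(.4612,-.330),[.128],.006,col=s['color'])"
```

```text
eef [ 0.4617 -0.3301  0.1145] ang 116.39 tilt [ 1.1e-03 -1.0e-04 -1.0e+00] delta mm [ 0.3 -0.2 -0.2] roll -0.01 F [-0.1  3.1  8.2] w 0.0542 q [ 0.33  0.51  0.31  1.89 -0.21  0.78  1.22] t 13.95
[ 0.49875436 -0.06424857  0.06583653]
h 0.128 side -1 n 223 z+t at s=0 0.1283 slope 0.0019 s-ext [[-57.7, 60.2], [-57.9, 60.9], [-57.3, 61.3], [-58.2, 59.6]]
```

Firm contact: Fz rises stiffly to 8 N at the predicted height, and the measured ridge is at 0.128 (pile + 8.5 mm). Release and lift away.

Call:
jog_arm --motion '[[[0, 0, 0, 0, 56], [0, 0, 0, 0, 60], [0, 0, 0, 0, 70], [0, 0, 0, 0, 80], [0, 0, 0, 0, 80], [0, 0, 0, 0, 80], [0, 0, -5, 0, 80], [0, 0, -10, 0, 80], [0, 0, -20, 0, 80], [0, 0, -30, 0, 80], [0, 0, -40, 0, 80], [0, 0, -40, 0, 80]]]'

```text
time: 15.2
eef_pos: [0.4607, -0.3301, 0.2608]
tool_rot: [-0.0, 0.527, 0.85, -0.0]
wrist_force: [0.9, -0.4, -0.4]
grip_width: 0.08
gripper_force: 0.0
```

Call:
jog_arm --motion '[[[0, 0, -40, 8.5, 40], [0, 0, -20, 8.5, 10], [0, 0, 0, 8.5, 0], [0, 0, 0, 0, 0], [0, 0, 0, 0, 0]]]'

```text
time: 15.7
eef_pos: [0.4609, -0.3298, 0.3189]
tool_rot: [-0.0, 0.7, 0.714, 0.0]
wrist_force: [0.2, 0.8, -0.6]
grip_width: 0.0448
gripper_force: 0.0
```

```bash
python3 -c "
from h import *
delta(.5845,.28,.32,91)
s,P=shot('side'); groups(P,(.4612,-.330),[.128],.006,col=s['color']); save('side6.png',s['color'][225:345,310:430],5)"
```

```text
eef [ 0.4609 -0.3298  0.3189] ang 91.11 tilt [-1.e-04  2.e-04 -1.e+00] delta mm [607.3 135.4  -1. ] roll 0.11 F [ 0.2  0.8 -0.6] w 0.0448 q [ 0.21  0.27  0.44  1.71 -0.13  1.19  0.71] t 15.7
h 0.128 side 1 n 51 z+t at s=0 0.128 slope -0.0035 s-ext [[-55.5, 60.3], [-49.3, 59.3], [-53.0, 47.3], [-45.0, 54.6]]
h 0.128 side -1 n 699 z+t at s=0 0.128 slope 0.0044 s-ext [[-57.2, 60.3], [-57.8, 59.7], [-57.4, 59.6], [-56.5, 59.9]]
```

View pics/side6.png

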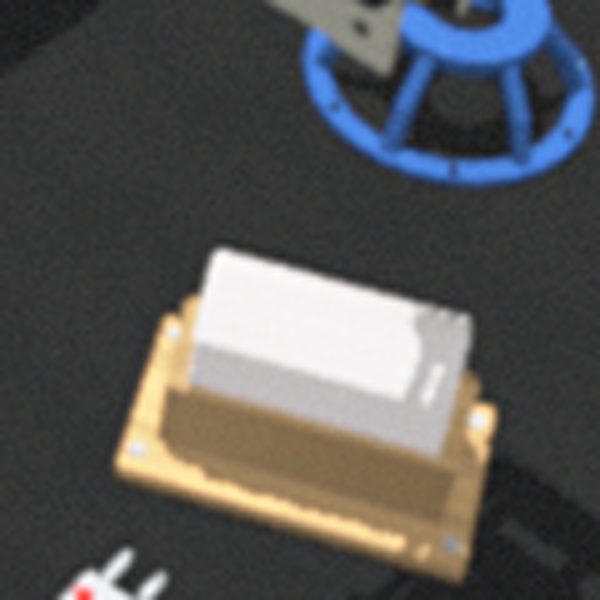

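The guard is flush and nested, with the ridge at 0.128 on both faces and the outlines aligned. Now the door.

Call:
jog_arm --motion '[[[20, 4, 0, 0, 0], [40, 9, 0, 0, 0], [48, 11, 0, 0, 0], [48, 11, 0, 0, 0], [48, 11, 0, 0, 0], [48, 11, 0, 0, 0], [48, 11, 0, 0, 0], [48, 11, 0, 0, 0], [48, 11, 0, 0, 0], [48, 11, 0, 0, 0], [48, 11, 0, 0, 0], [48, 11, 0, 0, 0]]]'

```text
time: 16.95
eef_pos: [0.5757, 0.2134, 0.318]
tool_rot: [-0.0, 0.701, 0.713, -0.001]
wrist_force: [0.4, -0.3, 0.2]
grip_width: 0.0003
gripper_force: 0.0
```

Call:
jog_arm --motion '[[[35, 9, 0, 0, 0], [12, 4, 0, 0, 0], [0, 0, 0, 0, 0], [0, 0, 0, 0, 0]]]'

```text
time: 17.35
eef_pos: [0.5882, 0.2567, 0.318]
tool_rot: [0.0, 0.702, 0.712, -0.001]
wrist_force: [-0.3, -1.3, -0.8]
grip_width: 0.0004
gripper_force: 0.0
```

```bash
python3 -c "
from h import *
delta(.5845,.26,.246,91)"
```

```text
eef [0.5882 0.2567 0.318 ] ang 90.84 tilt [-0.0011 -0.0021 -1.    ] delta mm [ 3.5 -3.6 72. ] roll -0.16 F [-0.3 -1.3 -0.8] w 0.0004 q [-0.53  0.4   0.1   1.5  -0.04  1.24 -0.41] t 17.35
```

Call:
jog_arm --motion '[[[3, -3, 15, 0, 0], [0, 0, 15, 0, 0], [0, 0, 15, 0, 0], [0, 0, 12, 0, 0], [0, 0, 8, 0, 0], [0, 0, 5, 0, 0], [0, 0, 1, 0, 0], [0, 0, 0, 0, 0], [0, 0, 0, 0, 0]]]'

```text
time: 18.25
eef_pos: [0.5855, 0.2621, 0.2484]
tool_rot: [0.0, 0.702, 0.713, 0.001]
wrist_force: [0.3, -0.8, 0.3]
grip_width: 0.0003
gripper_force: 0.0
```

Call:
jog_arm --motion '[[[-8, 0, 0, 0, 0], [-8, 0, 0, 0, 0], [-8, 0, 0, 0, 0], [-8, 0, 0, 0, 0], [-8, 0, 0, 0, 0], [-8, 0, 0, 0, 0], [0, 0, 0, 0, 0], [0, 0, 0, 0, 0]]]'

```text
time: 19.05
eef_pos: [0.5858, 0.213, 0.2477]
tool_rot: [0.0, 0.702, 0.712, -0.0]
wrist_force: [-0.0, 1.0, 0.0]
grip_width: 0.0003
gripper_force: 0.0
```

```bash
python3 -c "
from h import *
delta(.5845,.04,.246,91)
s,P=shot('side'); save('side7.png',s['color'][60:210,160:360],4)"
```

```text
eef [0.5858 0.213  0.2477] ang 90.82 tilt [-4.e-04 -6.e-04 -1.e+00] delta mm [-173.    -3.8    1.8] roll -0.18 F [-0.  1.  0.] w 0.0003 q [-0.47  0.42  0.11  1.64 -0.05  1.09 -0.34] t 19.05
```

View pics/side7.png

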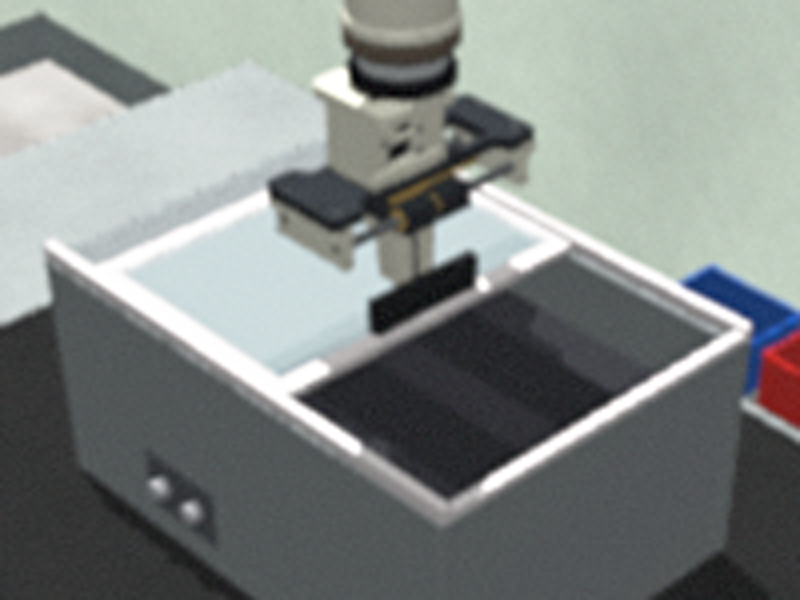

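Call:
jog_arm --motion '[[[-10, 0, 0, 0, 0], [-15, 0, 0, 0, 0], [-15, 0, 0, 0, 0], [-15, 0, 0, 0, 0], [-15, 0, 0, 0, 0], [-15, 0, 0, 0, 0], [-15, 0, 0, 0, 0], [-15, 0, 0, 0, 0], [-15, 0, 0, 0, 0], [-10, 0, 0, 0, 0], [-5, 0, 0, 0, 0], [0, 0, 0, 0, 0]]]'

```text
time: 20.3
eef_pos: [0.5885, 0.0672, 0.2479]
tool_rot: [0.001, 0.702, 0.712, -0.0]
wrist_force: [-0.1, -0.2, 0.7]
grip_width: 0.0005
gripper_force: 0.0
```

```bash
python3 -c "
from h import *
delta(.5845,.04,.246,91)
s,P=shot('side'); c=s['color'].astype(int)
m=np.isfinite(P[...,0])&(P[...,2]>.225)&(P[...,2]<.25)&(c.max(-1)<60)&(abs(P[...,0]-.585)<.06)&(P[...,1]<.3)&(P[...,1]>-.05)
print(m.sum(),np.percentile(P[m],[2,50,98],axis=0))"
```

```text
eef [0.5885 0.0672 0.2479] ang 90.77 tilt [ 8.e-04 -9.e-04 -1.e+00] delta mm [-27.2  -4.3   1.9] roll -0.23 F [-0.1 -0.2  0.7] w 0.0005 q [-0.28  0.37  0.16  1.72 -0.06  1.06 -0.09] t 20.3
193 [[0.53651184 0.04068887 0.22577101]
 [0.57894801 0.04396945 0.23790632]
 [0.62913997 0.04996916 0.24709668]]
```

Call:
jog_arm --motion '[[[-4, -0.3, 0, 0, 0], [-4, -0.3, 0, 0, 0], [-4, -0.3, 0, 0, 0], [-4, -0.3, 0, 0, 0], [-4, -0.3, 0, 0, 0], [-3, -0.3, 0, 0, 0], [-3, 0, 0, 0, 0], [-2, 0, 0, 0, 0], [-2, 0, 0, 0, 0], [0, 0, 0, 0, 0]]]'

```text
time: 21.35
eef_pos: [0.587, 0.049, 0.248]
tool_rot: [-0.004, 0.699, 0.715, 0.005]
wrist_force: [2.8, 19.9, -0.7]
grip_width: 0.0003
gripper_force: 10.1
```

Call:
jog_arm --motion '[[[-1, 0, 0, 0, 0], [-1, 0, 0, 0, 0], [-1, 0, 0, 0, 0], [-1, 0, 0, 0, 0], [0, 0, 0, 0, 0]]]'

```text
time: 21.85
eef_pos: [0.587, 0.0489, 0.2481]
tool_rot: [-0.005, 0.698, 0.716, 0.006]
wrist_force: [2.5, 26.3, -0.4]
grip_width: 0.0004
gripper_force: 13.5
```

Call:
jog_arm --motion '[[[5, 0, 0, 0, 0], [5, 0, 0, 0, 0], [10, 0, 0, 0, 0], [10, 0, 0, 0, 0], [0, 0, -20, 0, 0], [0, 0, -30, 0, 0], [0, 0, -30, 0, 0], [30, 0, 0, 0, 0], [40, 0, 0, 0, 0], [40, 0, 0, 0, 0], [0, 0, 0, 0, 0]]]'

```text
time: 22.95
eef_pos: [0.5828, 0.1825, 0.3272]
tool_rot: [-0.002, 0.698, 0.716, 0.001]
wrist_force: [-0.6, 0.9, -0.7]
grip_width: 0.0006
gripper_force: 0.0
```

```bash
python3 -c "
from h import *
delta(.5845,.2,.33,91)
for n in ('top','side'):
  s,P=shot(n); c=s['color'].astype(int)
  m=np.isfinite(P[...,0])&(P[...,2]>.222)&(P[...,2]<.25)&(c.max(-1)<60)&(abs(P[...,0]-.585)<.06)&(P[...,1]<.1)&(P[...,1]>-.05)
  print(n,m.sum(),np.percentile(P[m],[2,50,98],axis=0) if m.any() else '')
  if n=='side':
    groups(P,(.4612,-.330),[.128],.006,col=s['color'])
    save('side8.png',s['color'],1.4)
"
```

```text
eef [0.5828 0.1825 0.3272] ang 91.39 tilt [-0.0018  0.0035 -1.    ] delta mm [17.4  2.1 -2.8] roll 0.39 F [-0.6  0.9 -0.7] w 0.0006 q [-0.43  0.33  0.11  1.58 -0.04  1.23 -0.29] t 22.95
top 118 [[0.53941296 0.02606786 0.23809277]
 [0.58778699 0.02951411 0.24383394]
 [0.63590742 0.03583656 0.24883493]]
side 214 [[0.53735341 0.02381548 0.22288112]
 [0.57724991 0.02723589 0.23651124]
 [0.62615166 0.03300522 0.24748283]]
h 0.128 side 1 n 52 z+t at s=0 0.1279 slope -0.0031 s-ext [[-48.4, 59.5], [-50.8, 57.9], [-53.0, 56.8], [-55.6, 54.0]]
h 0.128 side -1 n 694 z+t at s=0 0.1281 slope 0.0027 s-ext [[-57.8, 60.1], [-57.0, 58.7], [-56.2, 60.1], [-57.3, 60.2]]
```

View pics/side8.png

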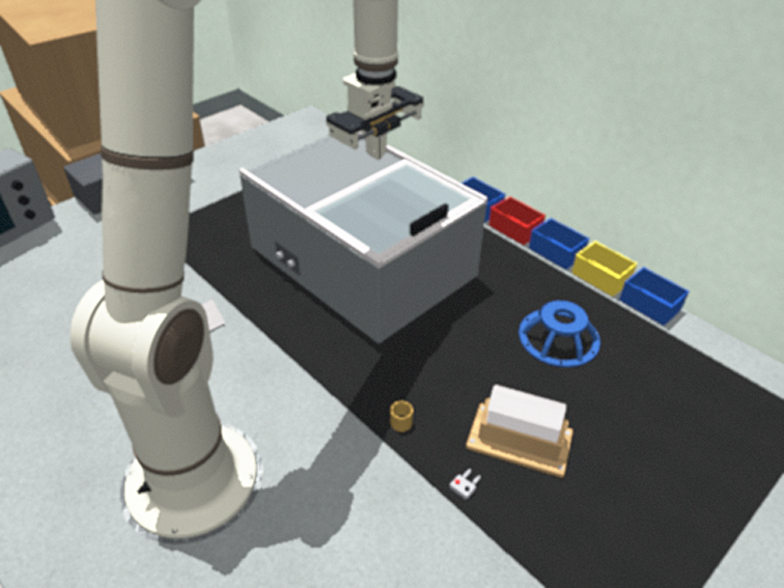

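The picture shows the door shut against the end strip: the handle is at (430,219) and the stop was felt at 20–26 N. The guard is nested on the pile at (525,415), the basket, tube and plug pair are where they were, and the arm is clear.

```bash
python3 -c "
from h import *
print(workorder.hand_in())"
```

```text
the job is handed in; nothing more can be done
None
```

The job is handed in: the guard is nested on the pile with its ends within about 1 mm of level, the glass door is shut against its stop, and the basket, plug pair and coil former were not touched; robot time was about 23 s, and no verdict came back.

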